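Start the measuring jig and hold a beech block in its corner

ROBOT

A 6-joint arm with a two-finger parallel gripper is mounted at the origin on a cart in front of the work surface, level with it; the furniture and walls round the work are solid. World frame = base frame: x ahead of the robot, y to its left, z up, the work surface at z = 0. Lengths are in mm, angles in rad, forces in N, time in s.
With the tool pointing down it reaches from about 250 to 800 mm from the base axis. Payload 8.5 kg.
Tool frame: the origin (TCP) lies at the very end of the fingers, on their centre line; the grasp point (between the pads) lies 19 mm behind it; z points along the fingers, y is the line along which they close (so a half turn about z gives the same grasp; the last joint's range is limited). The gripper opens to 85 mm and grips with 20 to 120 N. Pads are 22 mm wide; open, the fingers measure 114 mm over their backs; the gripper's body (76 mm by 85 mm) begins 54 mm behind the grasp point. The pads swing forward as they close: fully open they stand 13 mm farther back than shut.
Start: joints at [-1.127, 0.238, -0.013, 1.319, 0, 1.571], TCP at [225.401, -474.102, 231.276] pointing down, gripper open.
Joint ranges: [-2.66, 2.66], [-1.03, 1.9], [-1.14, 1.46], [-1.82, 2.27], [-1.45, 1.34], [-3.14, 3.14]. Speed limits (rad/s): [2.22, 2.22, 2.79, 3.14, 3.14, 3.14].

INTERFACE

Orientations are given as a rotation vector (axis times angle).
In Python, from rig import robot gives the robot as it stands.
- The arm moves only by the shell command python3 -m jog 'ROWS'. ROWS is a JSON object whose one key "commands" holds a list of rows, each an object of numbers: "tx", "ty", "tz": the shift along the tool's x, y, z in cm; "wx", "wy", "wz": the turn, a rotation vector about the tool's x, y, z in rad; "claw": the finger opening in cm, from 0 to 8.54. In form: {"commands": [{"tx": .., "ty": .., "tz": .., "wx": .., "wy": .., "wz": .., "claw": ..}, ...]}. A call has 1 to 5 rows; each row shifts and turns the commanded pose from where the row before left it, along the tool's axes as they then stand; what a row does not reach is not made up. A row lasts 1/10 s, in which the tool goes at most 50 mm and 8.59 degrees, less where a joint would pass 70% of its speed; a pose out of reach is approached as far as the arm can. A call is refused whole if a number of a shift passes 5 or a number of a turn 0.15, either way. A call with a gripper value outside its range is refused whole. The fingers move at their own pace and stop on an object; the grip force is fixed at half the most. Time passes only in rows, so rows that do not move let the fingers close. It gives the time, the measured TCP pose, the force, the opening and the grip force at its end, in the units of the state.
- robot.get_state(): the state, without advancing time (a new reading comes with each control period).
- robot.get_image(name): name is "scene" or "top" or "wrist"; returns a dict with "img" (384x512x3 uint8, blue, green, red), "K" (3x3 intrinsics, pixels), "distortion" ([k1, k2, p1, p2, k3] as OpenCV has them; the pictures are not rectified), "pose" (4x4, takes a point from camera to world coordinates). Camera axes: x right, y down, z forward; pixel columns grow to the right and rows downward; lengths in mm; the calibration is good to about 2 mm. A picture is of the moment at which its call begins. There is no depth.
- robot.finish_job(): hands the job in; it is judged then, once.
Trained networks look in the newest picture that a camera, given by its name, has taken for a name from the list of things; names that differ only in an ending like _2 or _b are one class to them, and where a whole thing is asked for, a point or a joint stands for the part that bears it (a point fixed in the world has none). Each returns a list of dicts, best first, with "p" (0 to 1); they miss things now and then, are a little off and sometimes report something else, mostly with a low value. They report only what shows in the picture. A call takes as long as a camera call.
- robot.look_for(target, camera): "bbox" ([centre column, centre row, width, height] in pixels, round what is visible of it).
- robot.pinpoint(target, camera): "location" ([column, row] in pixels: a listed point, or the origin of a listed thing).
The state is a dict: "clock": time; "joint_positions": joint angles; "joint_velocities": joint speeds; "effort": joint torques, N m; "tool_pos": TCP position; "tcp_rot": TCP orientation; "ft_force": force on the tool from outside, world axes, zero at the start; "ft_torque": the same for the moment, N m; "finger_gap": opening from 0.0 (shut) to 1.0 (fully open); "finger_force": force on a finger pad.
Only numpy, scipy, OpenCV 4.12 (cv2) and the standard library are available. Lean on these libraries where they do the work, as an engineer would, in place of code of your own. Each camera call takes 0.05 s, during which the arm holds its last target. There are 200 camera calls.

TASK

Get the measuring jig ready by pressing the three keys on its control box fully down, one at a time and letting each come back up: first the small one, then the middle one, then the wide one. Then take the beech block (the short, square-section one), set it flat on the jig's plate with a long side along the long stop and an end at the short stop, and press it firmly home against both stops at once. Finish still holding it there with the gripper, pushed against both stops; leave the other things on the bench where they are.

Things in the scene. Friction and masses are not known exactly. Their poses are not given: they have to be found in the camera images.
- beech_block: the beech block to be held: plain brown wooden cuboid, 45 (x) x 90 (y) x 45 (z) mm, about 0.12 kg; origin at the centre of its underside, y along its length, z up. Starts lying loose on the bench top, long axis horizontal, behind a fixed black bar of a bar clamp that runs along y at x = 0.50 (y over -0.19), its top 66 mm over the bench, 90 mm at its end jaw: cross above it
- jig: locating jig screwed to the bench: bare aluminium plate 150 (x) x 180 (y) x 12 mm with two low steel stop bars on top, at right angles to each other. Origin at the centre of the plate's underside, z up; the long stop lies on its +x side, the short stop on its -y side. The jig does not move
- jig_corner (a point): the inner corner of the jig: the point on the plate's top (12 mm over the bench) where the inner faces of the two stops, prolonged, meet; axes as jig; at (35, -55, 12) mm in the jig's frame. The space for the block lies on its -x, +y side: a block fully home has its underside centre at (-22.5, +45, 0) mm from here, in jig axes, its length along the jig's y
- stop_long: the long stop bar, rigid steel, 16 (x) x 120 (y) x 18 mm high, on the plate; its inner face looks to the jig's -x and takes a long side of the block. Origin at the centre of its underside. Only 18 mm high, so fingers that hold the upper half of the 45 mm block pass above it
- stop_short: the short stop bar, rigid steel, 85 (x) x 16 (y) x 18 mm high, on the plate; its inner face looks to the jig's +y and takes an end of the block. Origin at the centre of its underside
- key_box: low grey control box fixed to the bench, 72 (x) x 210 (y) x 30 mm high, with three round steel push keys in black collars standing in a row along its length, 66 mm apart, in any order. Origin at the centre of its underside, z up
- key_small (a joint): travel of the small key (20 mm across): 0 out, 0.006 m fully down; springs back when released; 5 N pushes it fully down
- key_small_top (a point): centre of the top face of the small key, a round steel cap 20 mm across; with the key out it stands 52 mm over the bench and 10 mm over its black collar; it goes straight down when pressed
- key_middle (a joint): travel of the middle key (30 mm across): 0 out, 0.006 m fully down; springs back when released; 5 N pushes it fully down
- key_middle_top (a point): centre of the top face of the middle key, a round steel cap 30 mm across; with the key out it stands 52 mm over the bench and 10 mm over its black collar; it goes straight down when pressed
- key_wide (a joint): travel of the wide key (42 mm across): 0 out, 0.006 m fully down; springs back when released; 5 N pushes it fully down
- key_wide_top (a point): centre of the top face of the wide key, a round steel cap 42 mm across; with the key out it stands 52 mm over the bench and 10 mm over its black collar; it goes straight down when pressed
- thin_offcut: the thin grey wooden offcut, 50x140x22 mm, a bystander lying on the bench; origin at the centre of its underside
- cork_block: the cork-backed wooden sanding block, 61x110x34 mm, a bystander lying on the bench; origin at the centre of its underside
- tape: the tape measure, 68x76x37 mm, a bystander lying on the bench; origin at the centre of its underside
- try_square: the try square, 95x162x18 mm, a bystander lying on the bench; origin at the centre of its underside

How it is judged (in metres and radians):
On the way, in this order (a step that is already met when the one before it is completed fails the run):
1. the small key is pressed down (value of joint key_small above 0.0045 m), for 0.05 s.
2. the middle key is pressed down (value of joint key_middle above 0.0045 m), for 0.05 s.
3. the wide key is pressed down (value of joint key_wide above 0.0045 m), for 0.05 s.
4. the block is pressed home against both stops of the jig, with the fingers on it (x of beech_block in the frame of jig_corner between -0.0265 and -0.0195 m and y of beech_block in the frame of jig_corner between 0.042 and 0.049 m and z of beech_block in the frame of jig_corner between -0.003 and 0.004 m and angle between the y axis of beech_block and the y axis of jig, either way round below 0.05 rad and contact force between beech_block and stop_long above 1.5 N and contact force between beech_block and stop_short above 1.5 N and contact force between the fingers and beech_block above 1 N), for 0.3 s.
At the end, for the whole second after the job is handed in: The block lies flat on the jig plate (within 4 mm), within 4 mm of home at each stop and 0.05 rad of square, touched by the fingers (over 1 N) and pressing each stop with over 1.5 N, through the last second while the robot holds on; all three keys are up (all of step 4 and value of joint each of key_small, key_middle, key_wide below 0.0015 m); the arm keeps its last pose, push and grip.
It fails at once if two keys are down at once (value of joint each of key_small, key_middle above 0.003 m or value of joint each of key_small, key_wide above 0.003 m or value of joint each of key_middle, key_wide above 0.003 m).
It fails at once if a bystander (offcut, sanding block, tape measure, try square) is shifted by more than 25 mm (distance of any of thin_offcut, cork_block, tape, try_square from where it was at the start of the episode above 0.025 m).
It also fails if it takes over 72 s, if anything falls off the work surface, if the arm or the gripper's body presses on something with over 40 N, if the wrist force passes 120 N, or if a joint passes its speed limit or range.

## Working session

There is one attempt and no reset: what is moved stays moved. The work goes in short steps, Python scripts to look and compute and a shell command to move; the robot and the scene stay as the last step left them, time stands still between calls to the robot, and variables do not carry over. Pictures are saved under pics/ and viewed, at most 10 in all, crops included, and the job is handed in when it is done.

```bash
mkdir -p pics
cat > h.py <<'E'
import numpy as np, cv2
from rig import robot
from scipy.spatial.transform import Rotation as R
def ray(c,px):
    u=cv2.undistortPoints(np.array([[px]],float),np.array(c["K"],float),np.array(c["distortion"],float))[0,0]
    P=np.array(c["pose"],float); return P[:3,3],P[:3,:3]@np.array([u[0],u[1],1])
def onz(c,px,z):
    o,d=ray(c,px); return o+d*(z-o[2])/d[2]
E
python3 - <<'E'
from h import *
s=robot.get_state();print(s)
print(R.from_rotvec(s['tcp_rot']).as_matrix().round(3))
Z=dict(key_small_top=52,key_middle_top=52,key_wide_top=52,jig_corner=12,beech_block=0,jig=0,key_box=0,stop_long=12,stop_short=12,thin_offcut=0,cork_block=0,tape=0,try_square=0)
for cam in("scene","top"):
    c=robot.get_image(cam);cv2.imwrite(f"pics/{cam}0.png",c["img"])
    print(cam,np.array(c["pose"])[:3,3].round())
    for n,z in Z.items():
        for r in robot.pinpoint(n,cam)[:2]: print(n,round(r["p"],2),np.round(r["location"]),onz(c,r["location"],z).round(1))
print(robot.get_state()["clock"])
E
```

```text
{'clock': 0.0, 'joint_positions': array([-1.12700996e+00,  2.38786433e-01, -1.42669292e-02,  1.31921873e+00,
        2.12128948e-05,  1.57078837e+00]), 'joint_velocities': array([ 0.00041852, -0.0001587 ,  0.00031258, -0.00012926,  0.00034591,
       -0.00110092]), 'effort': array([-3.23416913e-03, -5.38778329e+01,  3.46440268e+01,  1.83049310e-02,
        9.14076418e-05,  1.18437706e-05]), 'tool_pos': array([ 225.23606906, -473.75274579,  230.6697403 ]), 'tcp_rot': array([-3.06315719e+00, -6.91085927e-01,  4.77432924e-04]), 'ft_force': array([ 0.08212367, -0.26205332, -0.83260777]), 'ft_torque': array([-0.05093822, -0.05511909, -0.01497206]), 'finger_force': 0.0, 'finger_gap': 1.0003241423815905}
[[ 0.903  0.429 -0.001]
 [ 0.429 -0.903  0.001]
 [ 0.    -0.001 -1.   ]]
scene [-268.  856.  639.]
key_small_top 0.4 [218. 219.] [464.4 202.4  52. ]
key_middle_top 0.47 [260. 207.] [425.   76.8  52. ]
key_middle_top 0.16 [221. 220.] [455.6 199.5  52. ]
key_wide_top 0.43 [244. 216.] [422.7 144.9  52. ]
jig_corner 0.75 [311. 161.] [ 559.6 -367.    12. ]
jig_corner 0.27 [205. 204.] [610.6 124.
[... 935 characters left out ...]
2. 176.] [ 574.2 -399.7   12. ]
jig_corner 0.66 [245. 217.] [420.3  80.2  12. ]
beech_block 0.76 [235. 165.] [619.4 120.2   0. ]
jig 0.84 [356. 185.] [ 540.  -341.3    0. ]
jig 0.62 [213. 211.] [444.4 200.4   0. ]
key_box 0.79 [228. 215.] [429.6 143.4   0. ]
key_box 0.49 [359. 191.] [ 517.8 -352.2    0. ]
stop_long 0.62 [352. 177.] [ 569.8 -323.1   12. ]
stop_short 0.53 [374. 188.] [ 525.5 -406.9   12. ]
thin_offcut 0.59 [295. 163.] [ 626.1 -108.6    0. ]
cork_block 0.65 [310. 227.] [ 381.2 -162.     0. ]
tape 0.76 [188. 179.] [564.3 297.3   0. ]
tape 0.54 [372. 174.] [ 583.9 -402.6    0. ]
try_square 0.81 [152. 221.] [406.9 433.4   0. ]
try_square 0.73 [309. 231.] [ 368.2 -158.1    0. ]
1.4
```

Run:
```python
import cv2
i=cv2.imread("pics/top0.png");cv2.imwrite("pics/top0c.png",cv2.resize(i[130:270,130:400],None,fx=2.9,fy=2.9,interpolation=cv2.INTER_CUBIC))
```

```text
(no output)
```

View pics/top0c.png

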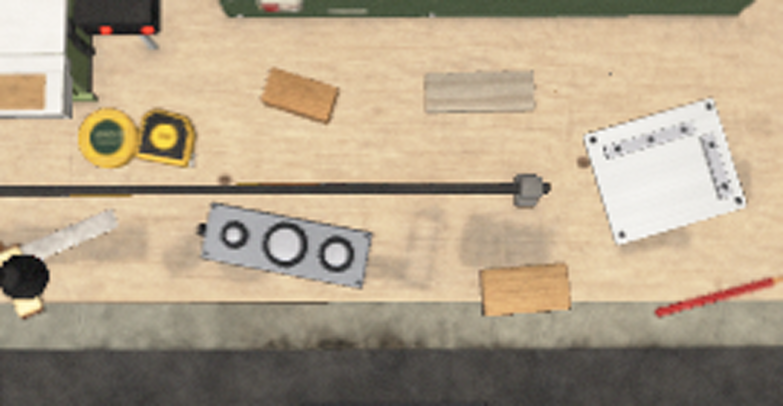

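View pics/scene0.png

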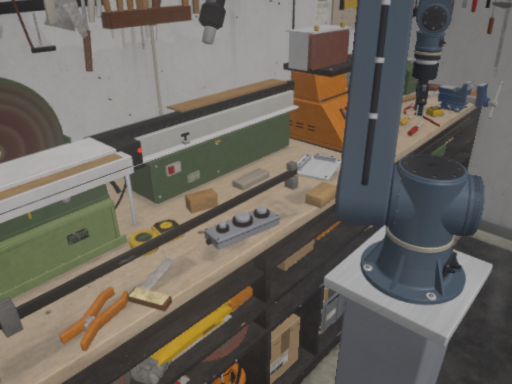

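The top view shows the keys, left to right, as small, wide and middle at about (211,211), (228,214) and (246,217) px. The block is at (233,163) and the jig at (357,186). The network points agree for small (445,199), wide (429,134) and middle (424,81). I'll refine these by fitting the row.

```bash
cat >> h.py <<'E'
def plan(x,y,z,yaw,n,claw=0,start=None):
    """rows (cm, rad) from start (x,y,z,yaw) to the target, tool down, yaw = heading of tool x"""
    if start is None:
        s=robot.get_state(); m=R.from_rotvec(s["tcp_rot"]).as_matrix()
        start=[*s["tool_pos"],np.arctan2(m[1,0],m[0,0])]
    a=np.array(start,float);b=np.array([x,y,z,yaw],float);d=(b-a)/n
    print("start",a.round(3),"n",n)
    for i in range(n):
        t=a[3]+d[3]*i
        X=np.array([np.cos(t),np.sin(t)]);Y=np.array([np.sin(t),-np.cos(t)])
        print('{"tx":%.2f,"ty":%.2f,"tz":%.2f,"wz":%.3f,"claw":%g},'%(X@d[:2]/10,Y@d[:2]/10,-d[2]/10,-d[3],claw))
E
python3 - <<'E'
from h import *
c=robot.get_image("top")
P=[onz(c,p,52)[:2] for p in((210.7,210.7),(228.3,214.1),(245.9,217.2))]
print(np.round(P,1))
g=cv2.cvtColor(c["img"],cv2.COLOR_BGR2GRAY)
f=4;G=cv2.resize(g[190:235,190:270],None,fx=f,fy=f,interpolation=cv2.INTER_CUBIC)
for r in cv2.HoughCircles(G,cv2.HOUGH_GRADIENT,1,40,param1=120,param2=14,minRadius=8,maxRadius=36)[0][:5]:
    q=((r[0]+.5)/f-.5+190,(r[1]+.5)/f-.5+190);print(np.round(q,1),r[2]/f,onz(c,q,52).round(1))
plan(436,136,200,1.25,14,0,[225.4,-474.1,231.3,.4437])
E
```

```text
[[441.8 203.8]
 [429.3 139.5]
 [417.8  75.5]]
[228. 214.] 7.7 [429.6 140.6  52. ]
[245.8 217.2] 6.25 [417.6  76.   52. ]
[209.5 209.8] 3.3 [445.3 208.3  52. ]
[237.5 223.8] 6.225 [394.1 106.   52. ]
[237.5 208.8] 3.45 [448.7 106.1  52. ]
start [ 2.254e+02 -4.741e+02  2.313e+02  4.440e-01] n 14
{"tx":3.23,"ty":-3.29,"tz":0.22,"wz":-0.058,"claw":0},
{"tx":3.41,"ty":-3.10,"tz":0.22,"wz":-0.058,"claw":0},
{"tx":3.59,"ty":-2.90,"tz":0.22,"wz":-0.058,"claw":0},
{"tx":3.75,"ty":-2.69,"tz":0.22,"wz":-0.058,"claw":0},
{"tx":3.90,"ty":-2.47,"tz":0.22,"wz":-0.058,"claw":0},
{"tx":4.03,"ty":-2.24,"tz":0.22,"wz":-0.058,"claw":0},
{"tx":4.15,"ty":-2.00,"tz":0.22,"wz":-0.058,"claw":0},
{"tx":4.26,"ty":-1.76,"tz":0.22,"wz":-0.058,"claw":0},
{"tx":4.36,"ty":-1.51,"tz":0.22,"wz":-0.058,"claw":0},
{"tx":4.44,"ty":-1.26,"tz":0.22,"wz":-0.058,"claw":0},
{"tx":4.50,"ty":-1.00,"tz":0.22,"wz":-0.058,"claw":0},
{"tx":4.55,"ty":-0.74,"tz":0.22,"wz":-0.058,"claw":0},
{"tx":4.59,"ty":-0.48,"tz":0.22,"wz":-0.058,"claw":0},
{"tx":4.61,"ty":-0.21,"tz":0.22,"wz":-0.058,"claw":0},
```

```bash
python3 -m jog '{"commands":[{"tx":3.2,"ty":-3.3,"tz":0.2,"wz":-0.058,"claw":0},{"tx":3.4,"ty":-3.1,"tz":0.2,"wz":-0.058,"claw":0},{"tx":3.6,"ty":-2.9,"tz":0.2,"wz":-0.058,"claw":0},{"tx":3.75,"ty":-2.7,"tz":0.2,"wz":-0.058,"claw":0},{"tx":3.9,"ty":-2.5,"tz":0.2,"wz":-0.058,"claw":0}]}'
python3 -m jog '{"commands":[{"tx":4.0,"ty":-2.2,"tz":0.2,"wz":-0.058,"claw":0},{"tx":4.15,"ty":-2.0,"tz":0.2,"wz":-0.058,"claw":0},{"tx":4.25,"ty":-1.75,"tz":0.2,"wz":-0.058,"claw":0},{"tx":4.35,"ty":-1.5,"tz":0.2,"wz":-0.058,"claw":0},{"tx":4.45,"ty":-1.25,"tz":0.2,"wz":-0.058,"claw":0}]}'
python3 -m jog '{"commands":[{"tx":4.5,"ty":-1.0,"tz":0.2,"wz":-0.058,"claw":0},{"tx":4.55,"ty":-0.75,"tz":0.2,"wz":-0.058,"claw":0},{"tx":4.6,"ty":-0.5,"tz":0.2,"wz":-0.058,"claw":0},{"tx":4.6,"ty":-0.2,"tz":0.2,"wz":-0.058,"claw":0},{"claw":0}]}'
python3 - <<'E'
from h import *
c=robot.get_image("wrist");cv2.imwrite("pics/w1.png",c["img"])
for n in("key_small_top","key_middle_top","key_wide_top"):
    for r in robot.pinpoint(n,"wrist")[:2]: print(n,round(r["p"],2),np.round(r["location"]),onz(c,r["location"],52).round(1))
print(robot.get_state()["joint_positions"])
plan(442,204,70,1.25,4)
E
```

```text
[-1.12696884e+00  2.38198706e-01 -1.34740783e-02  1.31924803e+00
  1.88695515e-05  1.57083420e+00]
start [ 2.25417e+02 -4.74086e+02  2.31287e+02  4.44000e-01] n 4
{"tx":12.17,"ty":-12.99,"tz":4.03,"wz":-0.202,"claw":0},
{"tx":14.52,"ty":-10.29,"tz":4.03,"wz":-0.202,"claw":0},
{"tx":16.29,"ty":-7.17,"tz":4.03,"wz":-0.202,"claw":0},
{"tx":17.39,"ty":-3.77,"tz":4.03,"wz":-0.202,"claw":0},validation failed for argument at $.co...
validation failed for argument at $.co...
validation failed for argument at $.co...
```

View pics/w1.png

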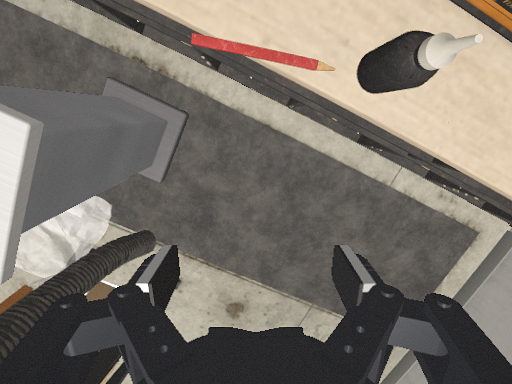

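The arm hasn't moved, because the calls were refused. The wrist picture shows only the floor, the bench edge and the fingers at (160,270) and (355,270). Each row probably needs every field.

```bash
python3 -m jog '{"commands":[{"tx":3.2,"ty":-3.3,"tz":0.2,"wx":0,"wy":0,"wz":-0.058,"claw":0},{"tx":3.4,"ty":-3.1,"tz":0.2,"wx":0,"wy":0,"wz":-0.058,"claw":0},{"tx":3.6,"ty":-2.9,"tz":0.2,"wx":0,"wy":0,"wz":-0.058,"claw":0},{"tx":3.75,"ty":-2.7,"tz":0.2,"wx":0,"wy":0,"wz":-0.058,"claw":0},{"tx":3.9,"ty":-2.5,"tz":0.2,"wx":0,"wy":0,"wz":-0.058,"claw":0}]}'
```

```text
clock: 2.15
tool_pos: [300.0, -254.1, 221.3]
tcp_rot: [2.931, 1.129, 0.001]
ft_force: [1.1, -0.5, 0.4]
finger_gap: 0.147
finger_force: 0.0
```

```bash
python3 -m jog '{"commands":[{"tx":4.0,"ty":-2.2,"tz":0.2,"wx":0,"wy":0,"wz":-0.058,"claw":0},{"tx":4.15,"ty":-2.0,"tz":0.2,"wx":0,"wy":0,"wz":-0.058,"claw":0},{"tx":4.25,"ty":-1.75,"tz":0.2,"wx":0,"wy":0,"wz":-0.058,"claw":0},{"tx":4.35,"ty":-1.5,"tz":0.2,"wx":0,"wy":0,"wz":-0.058,"claw":0},{"tx":4.45,"ty":-1.25,"tz":0.2,"wx":0,"wy":0,"wz":-0.058,"claw":0}]}' && python3 -m jog '{"commands":[{"tx":4.5,"ty":-1.0,"tz":0.2,"wx":0,"wy":0,"wz":-0.058,"claw":0},{"tx":4.55,"ty":-0.75,"tz":0.2,"wx":0,"wy":0,"wz":-0.058,"claw":0},{"tx":4.6,"ty":-0.5,"tz":0.2,"wx":0,"wy":0,"wz":-0.058,"claw":0},{"tx":4.6,"ty":-0.2,"tz":0.2,"wx":0,"wy":0,"wz":-0.058,"claw":0},{"tx":0,"ty":0,"tz":0,"wx":0,"wy":0,"wz":0,"claw":0}]}'
python3 - <<'E'
from h import *
c=robot.get_image("wrist");cv2.imwrite("pics/w2.png",c["img"])
for n in("key_small_top","key_middle_top","key_wide_top"):
    for r in robot.pinpoint(n,"wrist")[:2]: print(n,round(r["p"],2),np.round(r["location"]),onz(c,r["location"],52).round(1))
print(robot.get_state()["joint_positions"])
plan(442,204,70,1.25,4)
E
```

```text
clock: 2.65
tool_pos: [374.9, -36.5, 211.6]
tcp_rot: [2.737, 1.542, 0.001]
ft_force: [1.0, -0.8, 0.1]
finger_gap: 0.001
finger_force: 0.0
clock: 3.15
tool_pos: [435.3, 141.0, 202.9]
tcp_rot: [-2.536, -1.854, -0.002]
ft_force: [0.7, -0.3, 0.5]
finger_gap: -0.003
finger_force: 0.0
key_small_top 0.66 [244. 122.] [444.  210.7  52. ]
key_middle_top 0.54 [257. 235.] [417.1  80.1  52. ]
key_wide_top 0.72 [254. 184.] [432.9 142.7  52. ]
[ 3.03996934e-01  1.29944796e-01 -2.23751159e-01  1.21761547e+00
 -9.22132301e-05  2.19033435e+00]
start [433.454 135.954 203.296   1.255] n 4
{"tx":1.68,"ty":-0.32,"tz":3.33,"wz":0.001,"claw":0},
{"tx":1.68,"ty":-0.33,"tz":3.33,"wz":0.001,"claw":0},
{"tx":1.68,"ty":-0.33,"tz":3.33,"wz":0.001,"claw":0},
{"tx":1.68,"ty":-0.33,"tz":3.33,"wz":0.001,"claw":0},
```

View pics/w2.png

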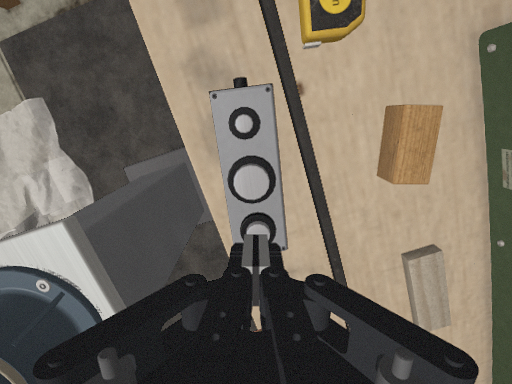

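The wrist view shows the small cap at (244,122), wide at (252,181), middle at (257,230) partly hidden, and the block at (410,145). The arm was still settling, so I'll measure again.

Run:
```python
from h import *
c=robot.get_image("wrist");cv2.imwrite("pics/w3.png",c["img"])
for n in("key_small_top","key_middle_top","key_wide_top"):
    for r in robot.pinpoint(n,"wrist")[:1]: print(n,round(r["p"],2),np.round(r["location"]),onz(c,r["location"],52).round(1))
g=cv2.cvtColor(c["img"],cv2.COLOR_BGR2GRAY)
for x0,y0,x1,y1 in((220,95,270,150),(222,148,282,208)):
    t=(g[y0:y1,x0:x1]>140).astype(np.uint8)
    n,l,st,ce=cv2.connectedComponentsWithStats(t,connectivity=4)
    for i in range(1,n):
        if st[i,4]>150: q=ce[i]+[x0,y0];print(st[i],q.round(1),onz(c,q,52).round(1))
# block top outline
h=cv2.cvtColor(c["img"],cv2.COLOR_BGR2HSV)
print("block hsv",h[130,410],h[175,405],"bench",h[60,400],h[220,380])
for r in robot.pinpoint("beech_block","wrist")[:1]: print(r["location"],onz(c,r["location"],0).round(1))
```

```text
key_small_top 0.55 [244. 116.] [444.6 211.1  52. ]
key_middle_top 0.88 [259. 230.] [419.4  81.   52. ]
key_wide_top 0.71 [252. 178.] [430.9 144.2  52. ]
[   0    0   50   55 1866] [244.8 124. ] [442.4 202.9  52. ]
[ 15  15  17  17 232] [243.1 118. ] [442.6 209.4  52. ]
[   0    0   60   60 1399] [247.7 181.9] [425.1 141.5  52. ]
[ 12  13  35  34 935] [251.  177.1] [430.4 145.6  52. ]
block hsv [ 17 122 175] [ 17 123 162] bench [ 18  63 181] [ 17  68 176]
[398.5, 135.7] [623.6 127.5   0. ]
```

```bash
python3 -c "
from h import *
plan(442.5,207,62,1.255,4)"
```

```text
start [433.793 135.605 203.585   1.254] n 4
{"tx":1.76,"ty":-0.35,"tz":3.54,"wz":-0.000,"claw":0},
{"tx":1.76,"ty":-0.35,"tz":3.54,"wz":-0.000,"claw":0},
{"tx":1.76,"ty":-0.35,"tz":3.54,"wz":-0.000,"claw":0},
{"tx":1.76,"ty":-0.35,"tz":3.54,"wz":-0.000,"claw":0},
```

```bash
python3 -m jog '{"commands":[{"tx":1.76,"ty":-0.35,"tz":3.5,"wx":0,"wy":0,"wz":0,"claw":0},{"tx":1.76,"ty":-0.35,"tz":3.5,"wx":0,"wy":0,"wz":0,"claw":0},{"tx":1.76,"ty":-0.35,"tz":3.5,"wx":0,"wy":0,"wz":0,"claw":0},{"tx":1.76,"ty":-0.35,"tz":3.5,"wx":0,"wy":0,"wz":0,"claw":0},{"tx":0,"ty":0,"tz":0,"wx":0,"wy":0,"wz":0,"claw":0}]}' && python3 -m jog '{"commands":[{"tx":0,"ty":0,"tz":0.9,"wx":0,"wy":0,"wz":0,"claw":0},{"tx":0,"ty":0,"tz":0.6,"wx":0,"wy":0,"wz":0,"claw":0},{"tx":0,"ty":0,"tz":0.2,"wx":0,"wy":0,"wz":0,"claw":0},{"tx":0,"ty":0,"tz":0,"wx":0,"wy":0,"wz":0,"claw":0}]}'
```

```text
clock: 4.1
tool_pos: [440.2, 207.6, 59.9]
tcp_rot: [-2.541, -1.845, 0.009]
ft_force: [0.3, -0.3, 0.3]
finger_gap: 0.003
finger_force: 0.0
clock: 4.5
tool_pos: [442.9, 207.4, 47.2]
tcp_rot: [2.543, 1.844, 0.002]
ft_force: [-0.3, -0.9, 4.6]
finger_gap: 0.003
finger_force: 2.1
```

```bash
python3 -m jog '{"commands":[{"tx":0,"ty":0,"tz":0.2,"wx":0,"wy":0,"wz":0,"claw":0},{"tx":0,"ty":0,"tz":0,"wx":0,"wy":0,"wz":0,"claw":0},{"tx":0,"ty":0,"tz":0,"wx":0,"wy":0,"wz":0,"claw":0}]}'
```

```text
clock: 4.8
tool_pos: [442.9, 207.4, 45.9]
tcp_rot: [2.542, 1.844, 0.003]
ft_force: [-2.9, -2.7, 16.1]
finger_gap: -0.0
finger_force: 8.0
```

```bash
python3 -c "
from h import *
plan(418,78.5,60,1.255,4,0,[442.9,207.4,69.5,1.254])"
python3 -m jog '{"commands":[{"tx":0,"ty":0,"tz":-1.2,"wx":0,"wy":0,"wz":0,"claw":0},{"tx":0,"ty":0,"tz":-1.3,"wx":0,"wy":0,"wz":0,"claw":0}]}'
```

```text
start [442.9   207.4    69.5     1.254] n 4
{"tx":-3.26,"ty":0.41,"tz":0.24,"wz":-0.000,"claw":0},
{"tx":-3.26,"ty":0.41,"tz":0.24,"wz":-0.000,"claw":0},
{"tx":-3.26,"ty":0.41,"tz":0.24,"wz":-0.000,"claw":0},
{"tx":-3.26,"ty":0.41,"tz":0.24,"wz":-0.000,"claw":0},
clock: 5.0
tool_pos: [442.3, 207.5, 69.9]
tcp_rot: [-2.543, -1.845, -0.0]
ft_force: [0.2, 0.4, 0.6]
finger_gap: -0.003
finger_force: 0.0
```

```bash
python3 -m jog '{"commands":[{"tx":-3.26,"ty":0.41,"tz":0,"wx":0,"wy":0,"wz":0,"claw":0},{"tx":-3.26,"ty":0.41,"tz":0,"wx":0,"wy":0,"wz":0,"claw":0},{"tx":-3.26,"ty":0.41,"tz":0,"wx":0,"wy":0,"wz":0,"claw":0},{"tx":-3.26,"ty":0.41,"tz":0,"wx":0,"wy":0,"wz":0,"claw":0},{"tx":0,"ty":0,"tz":0,"wx":0,"wy":0,"wz":0,"claw":0}]}' && python3 -m jog '{"commands":[{"tx":0,"ty":0,"tz":1.2,"wx":0,"wy":0,"wz":0,"claw":0},{"tx":0,"ty":0,"tz":0.8,"wx":0,"wy":0,"wz":0,"claw":0},{"tx":0,"ty":0,"tz":0.5,"wx":0,"wy":0,"wz":0,"claw":0},{"tx":0,"ty":0,"tz":0,"wx":0,"wy":0,"wz":0,"claw":0},{"tx":0,"ty":0,"tz":0,"wx":0,"wy":0,"wz":0,"claw":0}]}'
```

```text
clock: 5.5
tool_pos: [416.3, 75.9, 69.6]
tcp_rot: [2.545, 1.841, -0.001]
ft_force: [0.2, -0.4, 0.9]
finger_gap: 0.001
finger_force: 0.0
clock: 6.0
tool_pos: [418.1, 78.7, 45.7]
tcp_rot: [2.541, 1.845, 0.001]
ft_force: [-5.7, -4.2, 25.0]
finger_gap: 0.003
finger_force: 12.4
```

```bash
python3 -m jog '{"commands":[{"tx":0,"ty":0,"tz":-1.2,"wx":0,"wy":0,"wz":0,"claw":0},{"tx":0,"ty":0,"tz":-1.3,"wx":0,"wy":0,"wz":0,"claw":0},{"tx":3.25,"ty":-0.43,"tz":0,"wx":0,"wy":0,"wz":0,"claw":0},{"tx":3.25,"ty":-0.43,"tz":0,"wx":0,"wy":0,"wz":0,"claw":0},{"tx":0,"ty":0,"tz":0,"wx":0,"wy":0,"wz":0,"claw":0}]}' && python3 -m jog '{"commands":[{"tx":0,"ty":0,"tz":1.2,"wx":0,"wy":0,"wz":0,"claw":0},{"tx":0,"ty":0,"tz":0.8,"wx":0,"wy":0,"wz":0,"claw":0},{"tx":0,"ty":0,"tz":0.45,"wx":0,"wy":0,"wz":0,"claw":0},{"tx":0,"ty":0,"tz":0,"wx":0,"wy":0,"wz":0,"claw":0},{"tx":0,"ty":0,"tz":0,"wx":0,"wy":0,"wz":0,"claw":0}]}'
```

```text
clock: 6.5
tool_pos: [430.7, 146.5, 69.5]
tcp_rot: [-2.539, -1.849, -0.003]
ft_force: [-0.3, -1.0, -0.5]
finger_gap: -0.003
finger_force: 0.0
clock: 7.0
tool_pos: [429.3, 143.5, 45.8]
tcp_rot: [-2.541, -1.845, -0.002]
ft_force: [-5.2, 2.5, 18.0]
finger_gap: -0.001
finger_force: 9.0
```

```bash
python3 -c "
from h import *
plan(590,20,200,1.254,5,8.5,[429.3,143.5,140,1.254])"
python3 -m jog '{"commands":[{"tx":0,"ty":0,"tz":-1.5,"wx":0,"wy":0,"wz":0,"claw":0},{"tx":0,"ty":0,"tz":-4,"wx":0,"wy":0,"wz":0,"claw":8.5},{"tx":0,"ty":0,"tz":-4,"wx":0,"wy":0,"wz":0,"claw":8.5}]}'
```

```text
start [429.3   143.5   140.      1.254] n 5
{"tx":-1.35,"ty":3.82,"tz":-1.20,"wz":-0.000,"claw":8.5},
{"tx":-1.35,"ty":3.82,"tz":-1.20,"wz":-0.000,"claw":8.5},
{"tx":-1.35,"ty":3.82,"tz":-1.20,"wz":-0.000,"claw":8.5},
{"tx":-1.35,"ty":3.82,"tz":-1.20,"wz":-0.000,"claw":8.5},
{"tx":-1.35,"ty":3.82,"tz":-1.20,"wz":-0.000,"claw":8.5},
clock: 7.3
tool_pos: [428.4, 142.5, 140.3]
tcp_rot: [-2.542, -1.845, 0.004]
ft_force: [1.3, 1.4, 1.0]
finger_gap: 0.333
finger_force: 0.0
```

```bash
python3 -m jog '{"commands":[{"tx":-1.35,"ty":3.8,"tz":-1.2,"wx":0,"wy":0,"wz":0,"claw":8.5},{"tx":-1.35,"ty":3.8,"tz":-1.2,"wx":0,"wy":0,"wz":0,"claw":8.5},{"tx":-1.35,"ty":3.8,"tz":-1.2,"wx":0,"wy":0,"wz":0,"claw":8.5},{"tx":-1.35,"ty":3.8,"tz":-1.2,"wx":0,"wy":0,"wz":0,"claw":8.5},{"tx":-1.35,"ty":3.8,"tz":-1.2,"wx":0,"wy":0,"wz":0,"claw":8.5}]}' && python3 -m jog '{"commands":[{"tx":0,"ty":0,"tz":0,"wx":0,"wy":0,"wz":0,"claw":8.5},{"tx":0,"ty":0,"tz":0,"wx":0,"wy":0,"wz":0,"claw":8.5}]}'
python3 - <<'E'
from h import *
c=robot.get_image("wrist");cv2.imwrite("pics/w4.png",c["img"])
for r in robot.pinpoint("beech_block","wrist")[:2]: print(r["p"],r["location"],onz(c,r["location"],0).round(1))
h=cv2.cvtColor(c["img"],cv2.COLOR_BGR2HSV)
m=((h[...,1]>95)&(h[...,0]>8)&(h[...,0]<24)&(h[...,2]>90)).astype(np.uint8)
m=cv2.morphologyEx(m,cv2.MORPH_OPEN,np.ones((5,5)))
n,l,st,ce=cv2.connectedComponentsWithStats(m)
for i in range(1,n):
    if st[i,4]>800: print(st[i],ce[i].round(),cv2.approxPolyDP(cv2.findContours((l==i).astype(np.uint8),0,2)[0][0],6,True)[:,0].tolist())
c=robot.get_image("top")
h=cv2.cvtColor(c["img"],cv2.COLOR_BGR2HSV)[145:180,210:255]
m=((h[...,1]>100)).astype(np.uint8);n,l,st,ce=cv2.connectedComponentsWithStats(m)
for i in range(1,n):
    if st[i,4]>80:
        q=ce[i]+[210,145];r=cv2.minAreaRect(np.argwhere(l==i)[:,::-1].astype(np.float32));print("top",st[i],q,r,onz(c,q,45).round(1),onz(c,q,30).round(1))
E
```

```text
clock: 7.8
tool_pos: [590.0, 18.5, 200.0]
tcp_rot: [-2.543, -1.845, 0.001]
ft_force: [0.5, 0.1, 0.1]
finger_gap: 0.992
finger_force: 0.0
clock: 8.0
tool_pos: [589.1, 19.2, 199.0]
tcp_rot: [-2.543, -1.843, 0.002]
ft_force: [-0.5, 1.0, 0.0]
finger_gap: 0.994
finger_force: 0.0
0.71 [259.8, 80.8] [628.7 126.9   0. ]
[ 233   30   44   93 3992] [255.  75.] [[234, 30], [235, 121], [275, 122], [276, 30]]
top [ 10   8  21  19 252] [230.40873016 162.04761905] ((21.23665428161621, 17.042705535888672), (20.879249572753906, 13.064445495605469), 17.35402488708496) [622.1 133.   45. ] [624.6 134.1  30. ]
```

View pics/w4.png

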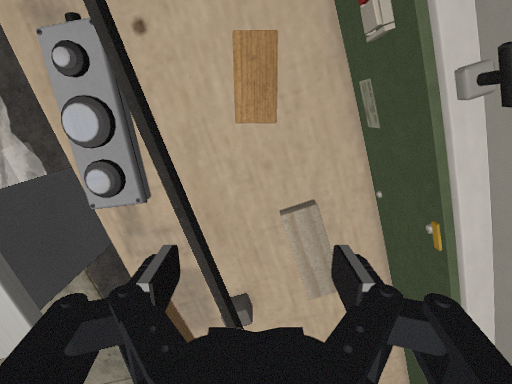

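The wrist view shows the block upright in the image, with corners at about (234,30), (277,30), (276,122) and (235,122). The offcut (310,250) is clear of the path. I'll check those corners against the block's size.

Run:
```python
from h import *
c=robot.get_image("wrist")
print(np.array(c["pose"]).round(3))
for z in(0,45):
    Q=np.array([onz(c,p,z)[:2] for p in((233.5,29.5),(277,29.5),(276.5,122.5),(234.5,122.5))])
    print(z,Q.round(1).tolist(),"sides",[np.linalg.norm(Q[i]-Q[(i+1)%4]).round(1) for i in range(4)],"c",Q.mean(0).round(1),"yaw",np.arctan2(*(Q[0]+Q[1]-Q[2]-Q[3])[::-1]))
m=Q.mean(0)
g=cv2.cvtColor(c["img"],cv2.COLOR_BGR2GRAY);print(g[20:132:3,255])
```

```text
[[ 9.51000e-01 -2.94000e-01 -9.50000e-02  6.11349e+02]
 [-3.09000e-01 -9.07000e-01 -2.88000e-01  9.50560e+01]
 [-1.00000e-03  3.03000e-01 -9.53000e-01  3.41484e+02]
 [ 0.00000e+00  0.00000e+00  0.00000e+00  1.00000e+00]]
0 [[615.5, 190.0], [662.6, 174.6], [632.4, 76.1], [582.7, 92.2]] sides [np.float64(49.6), np.float64(103.1), np.float64(52.2), np.float64(103.1)] c [623.3 133.2] yaw 1.260044192794063
45 [[615.0, 177.4], [655.9, 164.2], [629.6, 78.6], [586.5, 92.6]] sides [np.float64(43.0), np.float64(89.5), np.float64(45.3), np.float64(89.5)] c [621.7 128.2] yaw 1.260044192794063
[147 147 145 140 123 127 120 120 124 129 124 127 115 108 112 122 124 117
 118 123 118 107 107 112 116 117 120 114 115 118 116 116 120 125 122 160
 157 157]
```

```bash
python3 -c "
from h import *
plan(622,128.5,110,1.26,4,8.5)"
```

```text
start [588.084  20.775 199.508   1.257] n 4
{"tx":2.82,"ty":-0.03,"tz":2.24,"wz":-0.001,"claw":8.5},
{"tx":2.82,"ty":-0.02,"tz":2.24,"wz":-0.001,"claw":8.5},
{"tx":2.82,"ty":-0.02,"tz":2.24,"wz":-0.001,"claw":8.5},
{"tx":2.82,"ty":-0.02,"tz":2.24,"wz":-0.001,"claw":8.5},
```

```bash
python3 -m jog '{"commands":[{"tx":2.8,"ty":0,"tz":2.2,"wx":0,"wy":0,"wz":0,"claw":8.5},{"tx":2.8,"ty":0,"tz":2.2,"wx":0,"wy":0,"wz":0,"claw":8.5},{"tx":2.8,"ty":-0.1,"tz":2.2,"wx":0,"wy":0,"wz":0,"claw":8.5},{"tx":2.8,"ty":0,"tz":2.2,"wx":0,"wy":0,"wz":0,"claw":8.5},{"tx":0,"ty":0,"tz":0,"wx":0,"wy":0,"wz":0,"claw":8.5}]}' && python3 -m jog '{"commands":[{"tx":0,"ty":0,"tz":2.5,"wx":0,"wy":0,"wz":0,"claw":8.5},{"tx":0,"ty":0,"tz":2.5,"wx":0,"wy":0,"wz":0,"claw":8.5},{"tx":0,"ty":0,"tz":2.5,"wx":0,"wy":0,"wz":0,"claw":8.5},{"tx":0,"ty":0,"tz":1.5,"wx":0,"wy":0,"wz":0,"claw":8.5},{"tx":0,"ty":0,"tz":0,"wx":0,"wy":0,"wz":0,"claw":8.5}]}'
```

```text
clock: 8.7
tool_pos: [621.1, 130.2, 108.6]
tcp_rot: [-2.537, -1.849, 0.006]
ft_force: [0.3, 0.1, 0.2]
finger_gap: 0.994
finger_force: 0.0
clock: 9.2
tool_pos: [620.9, 126.5, 20.4]
tcp_rot: [-2.541, -1.845, 0.005]
ft_force: [0.2, 0.1, 0.4]
finger_gap: 0.993
finger_force: 0.0
```

Close the fingers and lift.

```bash
Z='' ; python3 -m jog '{"commands":[{"tx":0,"ty":0,"tz":0,"wx":0,"wy":0,"wz":0,"claw":3.5},{"tx":0,"ty":0,"tz":0,"wx":0,"wy":0,"wz":0,"claw":3.5},{"tx":0,"ty":0,"tz":0,"wx":0,"wy":0,"wz":0,"claw":3.5},{"tx":0,"ty":0,"tz":0,"wx":0,"wy":0,"wz":0,"claw":3.5},{"tx":0,"ty":0,"tz":0,"wx":0,"wy":0,"wz":0,"claw":3.5}]}' && python3 -m jog '{"commands":[{"tx":0,"ty":0,"tz":-2,"wx":0,"wy":0,"wz":0,"claw":3.5},{"tx":0,"ty":0,"tz":-3,"wx":0,"wy":0,"wz":0,"claw":3.5},{"tx":0,"ty":0,"tz":-4,"wx":0,"wy":0,"wz":0,"claw":3.5},{"tx":0,"ty":0,"tz":-4,"wx":0,"wy":0,"wz":0,"claw":3.5},{"tx":0,"ty":0,"tz":-4,"wx":0,"wy":0,"wz":0,"claw":3.5}]}'
python3 - <<'E'
from h import *
c=robot.get_image("top");cv2.imwrite("pics/top2.png",c["img"])
cv2.imwrite("pics/top2c.png",cv2.resize(c["img"][145:235,310:410],None,fx=6,fy=6,interpolation=cv2.INTER_CUBIC))
P=robot.pinpoint
for n,z in(("jig_corner",12),("jig",0),("stop_long",12),("stop_short",12)):
    for r in P(n,"top")[:1]: print(n,round(r["p"],2),np.round(r["location"],1),onz(c,r["location"],z).round(1))
E
```

```text
clock: 9.7
tool_pos: [623.8, 127.1, 23.5]
tcp_rot: [2.542, 1.845, 0.004]
ft_force: [-1.0, -0.5, 6.3]
finger_gap: 0.512
finger_force: 62.5
clock: 10.2
tool_pos: [622.8, 126.8, 194.0]
tcp_rot: [2.542, 1.845, 0.001]
ft_force: [0.7, 0.3, -1.0]
finger_gap: 0.516
finger_force: 61.5
jig_corner 0.68 [371.3 175.7] [ 573.8 -397.    12. ]
jig 0.74 [357.2 189.1] [ 524.3 -344.3    0. ]
stop_short 0.67 [373.3 189.4] [ 521.7 -403.    12. ]
```

View pics/top2c.png

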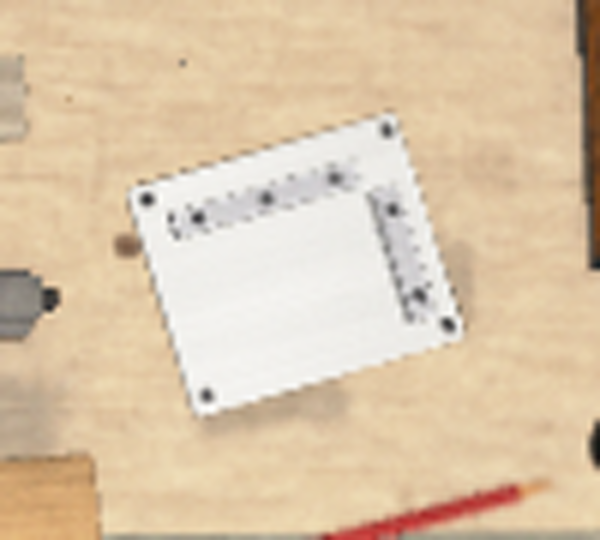

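The crop shows the plate corners at (128,190), (395,112), (465,330) and (197,415), with the stops at the top and right. I'll fit the jig pose from these and compare it with the network's points.

Run:
```python
from h import *
c=robot.get_image("top")
g=c["img"][145:235,310:410]; h=cv2.cvtColor(g,cv2.COLOR_BGR2HSV)
m=((h[...,1]<40)&(h[...,2]>150)).astype(np.uint8);m=cv2.morphologyEx(m,cv2.MORPH_CLOSE,np.ones((7,7)))
n,l,st,ce=cv2.connectedComponentsWithStats(m);i=1+st[1:,4].argmax()
r=cv2.minAreaRect(np.argwhere(l==i)[:,::-1].astype(np.float32));print(st[i],r)
def rep(px):
    Q=np.array([onz(c,p,12)[:2] for p in px]);print(Q.round(1).tolist(),[np.linalg.norm(Q[k]-Q[(k+1)%4]).round(1) for k in range(4)])
    ctr=Q.mean(0)
    return Q,ctr
B=cv2.boxPoints(r)+[310,145]
Q,ctr=rep(B);print(ctr)
Q,ctr=rep([((x+.5)/6-.5+310,(y+.5)/6-.5+145) for x,y in((128,190),(395,112),(465,330),(197,415))])
ya=np.arctan2(*(Q[0]+Q[3]-Q[1]-Q[2])[::-1]); xa=np.arctan2(*(Q[0]+Q[1]-Q[2]-Q[3])[::-1])
y=(ya-np.pi/2+xa)/2;print("ctr",ctr,"yaw",ya-np.pi/2,xa)
Rm=np.array([[np.cos(y),-np.sin(y)],[np.sin(y),np.cos(y)]])
print("corner",ctr+Rm@[35,-55],"home",ctr+Rm@[12.5,-10])
s=robot.get_state();print(s["tool_pos"],s["joint_positions"].round(2))
```

```text
[  21   19   56   50 1865] ((48.8127326965332, 43.55548858642578), (39.73686218261719, 47.336219787597656), 73.49564361572266)
[[572.2, -241.5], [623.2, -416.1], [478.0, -454.6], [428.6, -281.1]] [np.float64(181.9), np.float64(150.2), np.float64(180.5), np.float64(149.0)]
[ 525.51480836 -348.35339199]
[[572.1, -243.2], [621.4, -414.4], [483.0, -454.5], [430.7, -283.6]] [np.float64(178.1), np.float64(144.2), np.float64(178.8), np.float64(147.1)]
ctr [ 526.80783302 -348.92668824] yaw 0.28853895865554935 0.2802566802375185
corner [ 575.83378363 -391.89709861] home [ 541.61151296 -355.01775222]
[622.36948584 126.77698102 190.88667727] [0.2  0.44 0.19 1.32 0.   2.09]
```

```bash
python3 -c "
from h import *
plan(521.5,-342,110,1.856,11,3.5)"
```

```text
start [622.369 126.777 190.887   1.256] n 11
{"tx":-4.34,"ty":0.45,"tz":0.74,"wz":-0.055,"claw":3.5},
{"tx":-4.35,"ty":0.21,"tz":0.74,"wz":-0.055,"claw":3.5},
{"tx":-4.36,"ty":-0.03,"tz":0.74,"wz":-0.055,"claw":3.5},
{"tx":-4.35,"ty":-0.26,"tz":0.74,"wz":-0.055,"claw":3.5},
{"tx":-4.33,"ty":-0.50,"tz":0.74,"wz":-0.055,"claw":3.5},
{"tx":-4.30,"ty":-0.74,"tz":0.74,"wz":-0.055,"claw":3.5},
{"tx":-4.25,"ty":-0.97,"tz":0.74,"wz":-0.055,"claw":3.5},
{"tx":-4.19,"ty":-1.20,"tz":0.74,"wz":-0.055,"claw":3.5},
{"tx":-4.12,"ty":-1.43,"tz":0.74,"wz":-0.055,"claw":3.5},
{"tx":-4.04,"ty":-1.65,"tz":0.74,"wz":-0.055,"claw":3.5},
{"tx":-3.94,"ty":-1.87,"tz":0.74,"wz":-0.055,"claw":3.5},
```

```bash
python3 -m jog '{"commands":[{"tx":-4.34,"ty":0.45,"tz":0.4,"wx":0,"wy":0,"wz":-0.055,"claw":3.5},{"tx":-4.35,"ty":0.2,"tz":0.4,"wx":0,"wy":0,"wz":-0.055,"claw":3.5},{"tx":-4.36,"ty":0,"tz":0.4,"wx":0,"wy":0,"wz":-0.055,"claw":3.5},{"tx":-4.35,"ty":-0.25,"tz":0.4,"wx":0,"wy":0,"wz":-0.055,"claw":3.5},{"tx":-4.33,"ty":-0.5,"tz":0.4,"wx":0,"wy":0,"wz":-0.055,"claw":3.5}]}' && python3 -m jog '{"commands":[{"tx":-4.3,"ty":-0.75,"tz":0.8,"wx":0,"wy":0,"wz":-0.055,"claw":3.5},{"tx":-4.25,"ty":-0.97,"tz":0.8,"wx":0,"wy":0,"wz":-0.055,"claw":3.5},{"tx":-4.2,"ty":-1.2,"tz":0.8,"wx":0,"wy":0,"wz":-0.055,"claw":3.5},{"tx":-4.1,"ty":-1.43,"tz":0.8,"wx":0,"wy":0,"wz":-0.055,"claw":3.5},{"tx":-4.05,"ty":-1.65,"tz":0.8,"wx":0,"wy":0,"wz":-0.055,"claw":3.5}]}' && python3 -m jog '{"commands":[{"tx":-3.95,"ty":-1.87,"tz":1.5,"wx":0,"wy":0,"wz":-0.055,"claw":3.5},{"tx":0,"ty":0,"tz":1,"wx":0,"wy":0,"wz":0,"claw":3.5},{"tx":0,"ty":0,"tz":0,"wx":0,"wy":0,"wz":0,"claw":3.5},{"tx":0,"ty":0,"tz":0,"wx":0,"wy":0,"wz":0,"claw":3.5}]}'
python3 - <<'E'
from h import *
c=robot.get_image("wrist");cv2.imwrite("pics/w5.png",c["img"])
for n,z in(("jig_corner",12),("stop_long",12),("stop_short",12)):
    for r in robot.pinpoint(n,"wrist")[:1]: print(n,round(r["p"],2),np.round(r["location"]),onz(c,r["location"],z).round(1))
plan(521.5,-342,34.5,1.856,4,3.5)
E
```

```text
clock: 11.0
tool_pos: [576.2, -87.7, 170.1]
tcp_rot: [-2.261, -2.178, 0.002]
ft_force: [0.3, -0.4, -0.4]
finger_gap: 0.515
finger_force: 61.4
clock: 11.5
tool_pos: [530.7, -300.7, 129.9]
tcp_rot: [-1.941, -2.467, 0.0]
ft_force: [0.8, 0.2, -0.2]
finger_gap: 0.51
finger_force: 61.4
clock: 11.9
tool_pos: [522.7, -341.3, 105.8]
tcp_rot: [-1.876, -2.517, -0.0]
ft_force: [0.6, 0.3, -0.9]
finger_gap: 0.515
finger_force: 61.5
stop_long 0.71 [304. 194.] [ 564.4 -322.6   12. ]
start [ 523.933 -341.386  107.394    1.862] n 4
{"tx":0.00,"ty":-0.06,"tz":1.82,"wz":0.002,"claw":3.5},
{"tx":0.00,"ty":-0.06,"tz":1.82,"wz":0.002,"claw":3.5},
{"tx":0.00,"ty":-0.06,"tz":1.82,"wz":0.002,"claw":3.5},
{"tx":0.00,"ty":-0.06,"tz":1.82,"wz":0.002,"claw":3.5},
```

View pics/w5.png

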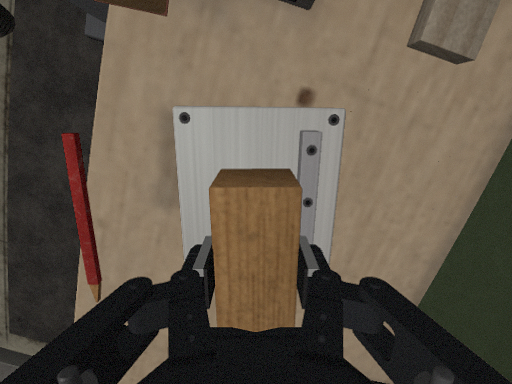

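The wrist view shows the block square in the fingers and in line with the plate. The plate's far corners are at (174,107) and (344,108), and the top inner end of the long stop is at (301,131). I'll check the jig fit with these.

Run:
```python
from h import *
c=robot.get_image("wrist")
a,b=[onz(c,p,12)[:2] for p in((174,107),(344,108))];print(a,b,np.linalg.norm(a-b),"jig yaw",np.arctan2(*(b-a)[::-1]))
y=np.arctan2(*(b-a)[::-1]);Rm=np.array([[np.cos(y),-np.sin(y)],[np.sin(y),np.cos(y)]])
ctr=(a+b)/2-Rm@[0,90];print("ctr",ctr,"home",ctr+Rm@[12.5,-10])
e,f=[onz(c,p,30)[:2] for p in((301,131),(321,131))];print("stop end in jig",Rm.T@(e-ctr),Rm.T@(f-ctr))
e=onz(c,(299,225),30)[:2];print("inner edge",Rm.T@(e-ctr))
s=robot.get_state();print("tcp in jig",Rm.T@(s["tool_pos"][:2]-ctr),s["tool_pos"])
```

```text
[ 433.08811017 -281.56862572] [ 572.43501147 -240.44686302] 145.28784625826552 jig yaw 0.28695858995767964
ctr [ 528.23484532 -347.32756699] home [ 543.05407452 -353.38070221]
stop end in jig [33.72961638 71.53349447] [49.93227078 71.68147556]
inner edge [ 36.58626557 -10.78534122]
tcp in jig [-2.52159365  6.78295215] [ 523.89653881 -341.5356786   107.44136035]
```

```bash
python3 -m jog '{"commands":[{"tx":0,"ty":0,"tz":2.5,"wx":0,"wy":0,"wz":0,"claw":3.5},{"tx":0,"ty":0,"tz":2.5,"wx":0,"wy":0,"wz":0,"claw":3.5},{"tx":0,"ty":0,"tz":2,"wx":0,"wy":0,"wz":0,"claw":3.5},{"tx":0,"ty":0,"tz":0,"wx":0,"wy":0,"wz":0,"claw":3.5},{"tx":0,"ty":0,"tz":0,"wx":0,"wy":0,"wz":0,"claw":3.5}]}' && python3 -m jog '{"commands":[{"tx":0,"ty":0,"tz":0.2,"wx":0,"wy":0,"wz":0,"claw":3.5},{"tx":0,"ty":0,"tz":0.2,"wx":0,"wy":0,"wz":0,"claw":3.5},{"tx":0,"ty":0,"tz":0,"wx":0,"wy":0,"wz":0,"claw":3.5},{"tx":0,"ty":0,"tz":0,"wx":0,"wy":0,"wz":0,"claw":3.5}]}'
```

```text
clock: 12.65
tool_pos: [523.5, -341.8, 37.0]
tcp_rot: [-1.876, -2.52, -0.0]
ft_force: [-0.0, -1.0, -0.3]
finger_gap: 0.512
finger_force: 64.6
clock: 13.05
tool_pos: [523.8, -342.4, 34.0]
tcp_rot: [1.876, 2.518, 0.001]
ft_force: [-0.2, 1.6, 7.9]
finger_gap: 0.513
finger_force: 65.5
```

```bash
python3 -m jog '{"commands":[{"tx":0,"ty":0.4,"tz":-0.05,"wx":0,"wy":0,"wz":0,"claw":3.5},{"tx":0,"ty":0.4,"tz":0,"wx":0,"wy":0,"wz":0,"claw":3.5},{"tx":0,"ty":0.4,"tz":0,"wx":0,"wy":0,"wz":0,"claw":3.5},{"tx":0,"ty":0.1,"tz":0,"wx":0,"wy":0,"wz":0,"claw":3.5},{"tx":0,"ty":0,"tz":0,"wx":0,"wy":0,"wz":0,"claw":3.5}]}' && python3 -m jog '{"commands":[{"tx":-0.4,"ty":0,"tz":0,"wx":0,"wy":0,"wz":0,"claw":3.5},{"tx":-0.4,"ty":0,"tz":0,"wx":0,"wy":0,"wz":0,"claw":3.5},{"tx":-0.4,"ty":0,"tz":0,"wx":0,"wy":0,"wz":0,"claw":3.5},{"tx":0,"ty":0,"tz":0,"wx":0,"wy":0,"wz":0,"claw":3.5},{"tx":0,"ty":0,"tz":0,"wx":0,"wy":0,"wz":0,"claw":3.5}]}'
cat >> h.py <<'E'
def rep():
    s=robot.get_state();m=R.from_rotvec(s["tcp_rot"]).as_matrix();y=.287
    Rm=np.array([[np.cos(y),-np.sin(y)],[np.sin(y),np.cos(y)]])
    print("t",s["clock"],"F jig",(Rm.T@s["ft_force"][:2]).round(1),s["ft_force"][2].round(1),"tcp in jig",(Rm.T@(s["tool_pos"][:2]-[527.5,-348])).round(1),s["tool_pos"][2].round(1),"yaw",round(np.arctan2(m[1,0],m[0,0])-np.pi/2,3),"grip",s["finger_gap"],s["finger_force"])
E
python3 -c "
from h import *
rep()"
```

```text
clock: 13.55
tool_pos: [536.3, -338.9, 34.0]
tcp_rot: [1.876, 2.518, -0.001]
ft_force: [-2.9, -0.7, 6.1]
finger_gap: 0.511
finger_force: 65.6
clock: 14.05
tool_pos: [539.6, -349.9, 34.0]
tcp_rot: [1.877, 2.519, 0.001]
ft_force: [-1.8, 1.5, 6.6]
finger_gap: 0.511
finger_force: 65.7
t 14.05 F jig [-1.3  1.9] 6.6 tcp in jig [11.1 -5.3] 34.0 yaw 0.29 grip 0.5107883459049936 65.66157460212708
```

Nothing has touched yet, only friction. I'll push on in small steps.

```bash
for k in 1; do python3 -m jog '{"commands":[{"tx":0,"ty":0.15,"tz":0,"wx":0,"wy":0,"wz":0,"claw":3.5},{"tx":0,"ty":0.15,"tz":0,"wx":0,"wy":0,"wz":0,"claw":3.5},{"tx":0,"ty":0,"tz":0,"wx":0,"wy":0,"wz":0,"claw":3.5}]}'; python3 -c "
from h import *
rep()"; python3 -m jog '{"commands":[{"tx":-0.2,"ty":0,"tz":0,"wx":0,"wy":0,"wz":0,"claw":3.5},{"tx":-0.2,"ty":0,"tz":0,"wx":0,"wy":0,"wz":0,"claw":3.5},{"tx":0,"ty":0,"tz":0,"wx":0,"wy":0,"wz":0,"claw":3.5}]}';python3 -c "
from h import *
rep()"; done
```

```text
clock: 14.35
tool_pos: [539.9, -349.7, 34.1]
tcp_rot: [-1.878, -2.516, 0.005]
ft_force: [-12.9, -2.1, 13.3]
finger_gap: 0.511
finger_force: 66.3
t 14.35 F jig [-13.    1.7] 13.3 tcp in jig [11.4 -5.2] 34.1 yaw 0.289 grip 0.5107528896687381 66.28502547740936
clock: 14.65
tool_pos: [540.2, -351.1, 34.1]
tcp_rot: [-1.874, -2.514, 0.0]
ft_force: [-15.0, 9.4, 19.8]
finger_gap: 0.511
finger_force: 67.1
t 14.65 F jig [-11.7  13.3] 19.8 tcp in jig [11.3 -6.5] 34.1 yaw 0.29 grip 0.5113808673183841 67.08025217056274
```

```bash
python3 -m jog '{"commands":[{"tx":-0.15,"ty":0.1,"tz":-0.05,"wx":0,"wy":0,"wz":0,"claw":3.5},{"tx":0,"ty":0,"tz":0,"wx":0,"wy":0,"wz":0,"claw":3.5},{"tx":0,"ty":0,"tz":0,"wx":0,"wy":0,"wz":0,"claw":3.5},{"tx":0,"ty":0,"tz":0,"wx":0,"wy":0,"wz":0,"claw":3.5}]}' ;python3 - <<'E'
from h import *
rep()
c=robot.get_image("wrist");c2=robot.get_image("top");c3=robot.get_image("scene")
i=cv2.resize(c2["img"][150:230,320:400],(384,384),interpolation=cv2.INTER_CUBIC)
cv2.imwrite("pics/w6.png",cv2.resize(np.hstack([c["img"][:,60:460],i]),(784,384)))
E
```

```text
clock: 15.05
tool_pos: [540.5, -351.7, 34.1]
tcp_rot: [-1.873, -2.512, 0.002]
ft_force: [-17.3, 9.4, 19.6]
finger_gap: 0.514
finger_force: 67.1
t 15.05 F jig [-14.   13.9] 19.6 tcp in jig [11.4 -7.2] 34.1 yaw 0.289 grip 0.5138714902965761 67.08070814609528
```

View pics/w6.png

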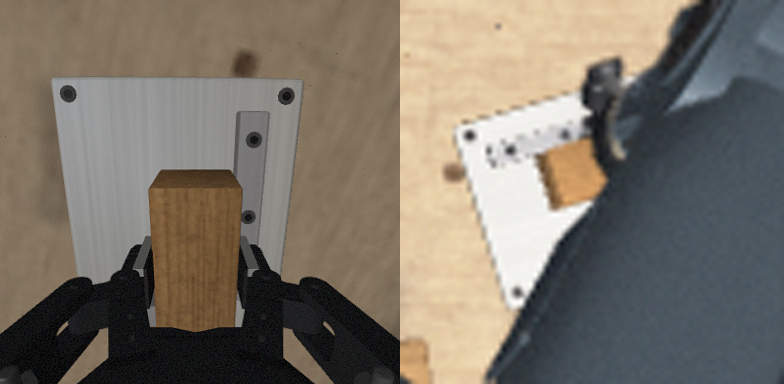

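The left panel shows the block flush along the long stop, with its far end's lower edge at row 170 and the plate's edge at row 79. I'll check the remaining distance to the plate edge: 55 mm if the block is home.

Run:
```python
from h import *
c=robot.get_image("wrist")
q=lambda u,v,z:onz(c,(u,v),z)[:2]
a,b=q(112,79,12),q(362,80,12);d=(b-a)/np.linalg.norm(b-a);n=np.array([d[1],-d[0]])
print(np.linalg.norm(b-a),"yaw",np.arctan2(d[1],d[0]))
for nm,p in(("end low",q(222,170,12)),("end low R",q(297,170,12)),("end top",q(212,187,57)),("end top R",q(302,187,57)),("stop far top",q(300,112,30)),("screw near",q(308,217,30)),("screw far",q(314,139,30))): print(nm,"y from far edge",((p-a)@n).round(1),"x from +x edge",((p-b)@d).round(1))
```

```text
145.11710799162378 yaw 0.28349649505855123
end low y from far edge 53.6 x from +x edge -82.3
end low R y from far edge 53.2 x from +x edge -35.0
end top y from far edge 52.5 x from +x edge -81.3
end top R y from far edge 52.2 x from +x edge -39.2
stop far top y from far edge 18.4 x from +x edge -37.8
screw near y from far edge 77.8 x from +x edge -29.7
screw far y from far edge 32.4 x from +x edge -29.4
```

```bash
python3 -m jog '{"commands":[{"tx":-0.2,"ty":0,"tz":-0.1,"wx":0,"wy":0,"wz":0,"claw":3.5},{"tx":-0.2,"ty":0,"tz":0,"wx":0,"wy":0,"wz":0,"claw":3.5},{"tx":0,"ty":0,"tz":0,"wx":0,"wy":0,"wz":0,"claw":3.5},{"tx":0,"ty":0,"tz":0,"wx":0,"wy":0,"wz":0,"claw":3.5}]}' ;python3 -c "
from h import *
rep()"
```

```text
clock: 15.65
tool_pos: [540.7, -352.5, 34.4]
tcp_rot: [-1.869, -2.509, -0.003]
ft_force: [-19.1, 21.2, 19.8]
finger_gap: 0.512
finger_force: 67.1
t 15.65 F jig [-12.4  25.7] 19.8 tcp in jig [11.4 -8.1] 34.4 yaw 0.29 grip 0.5120796581832778 67.12610721588135
```

```bash
python3 -m jog '{"commands":[{"tx":-0.1,"ty":0.2,"tz":0,"wx":0,"wy":0,"wz":0,"claw":3.5},{"tx":0,"ty":0,"tz":0,"wx":0,"wy":0,"wz":0,"claw":3.5},{"tx":0,"ty":0,"tz":0,"wx":0,"wy":0,"wz":0,"claw":3.5},{"tx":0,"ty":0,"tz":0,"wx":0,"wy":0,"wz":0,"claw":3.5},{"tx":0,"ty":0,"tz":0,"wx":0,"wy":0,"wz":0,"claw":3.5}]}' ;python3 -c "
from h import *
rep()
"; python3 -m jog '{"commands":[{"tx":0,"ty":0,"tz":0,"wx":0,"wy":0,"wz":0,"claw":3.5},{"tx":0,"ty":0,"tz":0,"wx":0,"wy":0,"wz":0,"claw":3.5},{"tx":0,"ty":0,"tz":0,"wx":0,"wy":0,"wz":0,"claw":3.5},{"tx":0,"ty":0,"tz":0,"wx":0,"wy":0,"wz":0,"claw":3.5},{"tx":0,"ty":0,"tz":0,"wx":0,"wy":0,"wz":0,"claw":3.5}]}';python3 - <<'E'
from h import *
rep()
c=robot.get_image("wrist");cv2.imwrite("pics/w7.png",c["img"][60:340,90:390])
E
```

```text
clock: 16.15
tool_pos: [540.8, -352.5, 34.4]
tcp_rot: [-1.868, -2.506, -0.001]
ft_force: [-26.9, 23.4, 25.3]
finger_gap: 0.518
finger_force: 67.8
t 16.15 F jig [-19.2  30.1] 25.3 tcp in jig [11.5 -8.1] 34.4 yaw 0.29 grip 0.5176944640606038 67.76196956634521
clock: 16.65
tool_pos: [540.8, -352.5, 34.4]
tcp_rot: [-1.868, -2.506, -0.001]
ft_force: [-27.2, 22.8, 25.9]
finger_gap: 0.513
finger_force: 67.8
t 16.65 F jig [-19.7  29.6] 25.9 tcp in jig [11.5 -8. ] 34.4 yaw 0.29 grip 0.5133028187385664 67.76236474514008
```

View pics/w7.png

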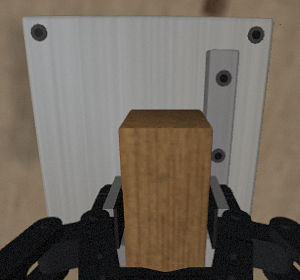

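The view shows the block flush along the long stop. Both push forces are steady (about 20 N and 30 N) and there is no creep, so I'm handing in.

```bash
python3 -c "
from h import *
print(robot.finish_job());rep()"
```

```text
the job is handed in; nothing more can be done
None
the job is handed in; nothing more can be done
```

I pressed the small, middle and wide keys in that order and handed the job in with the gripper still holding the block against both stops (about 20 N on the long stop, 30 N on the short one, both steady); no verdict came back.

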